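Back off the left-hand rotor nut of a sesame mill

ROBOT

A 6-joint arm with a two-finger parallel gripper is mounted at the origin on the work surface. World frame = base frame: x ahead of the robot, y to its left, z up, the work surface at z = 0. Lengths are in m, angles in degrees, forces in N, time in s.
With the tool pointing down it reaches from about 0.35 to 0.875 m from the base axis. Payload 4.2 kg.
Tool frame: the origin (TCP) lies on the front face of the gripper's body, between the roots of the fingers; the fingertips stand 73 mm ahead of it and the grasp point (between the pads) lies 54 mm ahead of it; z points along the fingers, x is the direction in which the jaws open and shut, and the axes are right-handed (so a half turn about z gives the same grasp; the last joint's range is limited). The gripper opens to 85 mm and grips with 20 to 120 N. Pads are 22 mm wide; open, the fingers measure 114 mm over their backs; the gripper's body (76 mm by 85 mm) begins 54 mm behind the grasp point. The pads swing forward as they close: fully open they stand 13 mm farther back than shut.
Start: joints at [-59.782, 22.042, 0.453, 0, -68.411, -14.817], TCP at [0.166, -0.603, 0.304] pointing down, gripper open.
Joint ranges: [-179.83, 179.83], [-69.29, 118.12], [-61.27, 80.66], [-181.25, 117.63], [-171.15, -9.14], [-177.46, 177.46]. Speed limits (degrees/s): [159.86, 159.86, 180, 180, 180, 180].

INTERFACE

Orientations are given as [roll, pitch, yaw] about the fixed x, y, z axes, in that order (R = Rz(yaw) Ry(pitch) Rx(roll)).
In Python, from bench import monitor, eyes, workorder gives the robot as it stands. The module is installed in compiled form; this text tells all that it offers.
- The arm moves only by the tool step_arm, never from a script. Its argument "moves" is a list of rows, each an object with "offset": the shift along the world's x, y, z in m, a list of three; "rotation": the turn, a rotation vector about the world's x, y, z in rad, a list of three; "jaw": the opening, from 0 (shut) to 1 (fully open). In form: [{"offset": [dx, dy, dz], "rotation": [rx, ry, rz], "jaw": jaw}, ...]. A call has 1 to 5 rows; each row shifts and turns the commanded pose from where the row before left it; what a row does not reach is not made up. A row lasts 1/10 s, in which the tool goes at most 50 mm and 8.59 degrees, less where a joint would pass 70% of its speed; a pose out of reach is approached as far as the arm can. A call is refused whole if a number of a shift passes 0.05 or a number of a turn 0.15, either way. A call with a gripper value outside its range is refused whole. The fingers move at their own pace and stop on an object; the grip force is fixed at half the most. Time passes only in rows, so rows that do not move let the fingers close. It gives the time, the measured TCP pose, the force and the opening at its end, in the units of the state.
- monitor.sense(): the state, without advancing time (a new reading comes with each control period).
- eyes.read_camera(name): name is "scene" or "top"; returns a dict with "pixels" (400x640x3 uint8, red, green, blue), "mtx" (3x3 intrinsics, pixels), "cam_to_world" (4x4, takes a point from camera to world coordinates). Camera axes: x right, y down, z forward; pixel columns grow to the right and rows downward; lengths in m; the calibration is good to about 2 mm. A picture is of the moment at which its call begins. There is no depth.
- workorder.job_done(): hands the job in, once; it reports no verdict.
Trained networks look in a picture, given as the dict that the camera call returned (one of the last four; its "shot" number tells which), for a name from the list of things; names that differ only in an ending like _2 or _b are one class to them, and where a whole thing is asked for, a point or a joint stands for the part that bears it (a point fixed in the world has none). Each returns a list of dicts, best first, with "score" (0 to 1); they miss things now and then, are a little off and sometimes report something else, mostly with a low value. They report only what shows in the picture. A call takes as long as a camera call.
- eyes.boxes_of(picture, query): "point" ([x, y, z] in m, in world coordinates, good to about 4 mm: the middle of the surface that is visible of it).
- eyes.silhouettes(picture, query): "pixels" (400x640 bool, what is visible of it).
- eyes.mark_of(picture, query): "point" ([x, y, z] in m, in world coordinates, good to about 4 mm: a listed point, or the origin of a listed thing).
The state is a dict: "time_s": time; "joint_pos": joint angles; "joint_vel": joint speeds; "tau": joint torques, N m; "ee_pos": TCP position; "tool_rot": TCP orientation; "ft_force": force on the tool from outside, world axes, zero at the start; "ft_torque": the same for the moment, N m; "grip_width": finger opening in m.
Only numpy, scipy, OpenCV 4.12 (cv2) and the standard library are available. Lean on these libraries where they do the work, as an engineer would, in place of code of your own. Each camera call takes 0.05 s, during which the arm holds its last target.

TASK

At the halva stall the mill with the red bar nut has to come apart for cleaning. Its nut has a left-hand thread, so the usual loosening direction only tightens it: loosen the red nut until its white end points at the white dot on the loosened side, without tightening it any further first, and let go of it. Leave the blue nut of the other mill and the black tahini tub as they are.

Things in the scene. Friction and masses are not known exactly. Their poses are not given: they have to be found in the camera images.
- red_nut_grip (a point): Grip centre of the red bar nut on a fixed mill (round, white and aluminium, 180 mm across), on its turning axis. Bar 66 long, 16 wide (grip this), 30 high; point 17 below its top, 29 above the mill's flat grey stone, which is 170 mm above the counter, bare but for a 6 mm high, 40 mm wide washer under the nut. x axis along the bar; its outer 16 mm at -x are white, the rest red; z up.
- red_nut (a joint): Turn of the red nut, rad; grows CLOCKWISE from above, which loosens (left-hand thread) and lifts it 1.6 mm per rad. Starts tight, 0 to 0.12; at 0 the white end points along the mill's spout. 14 mm white dots on the stone, 54 mm from the axis, lie 65 degrees either side of that: 1.13 is the loose one. Falling values tighten, hard stop at -0.4. Friction 0.15 N m; stays where left.
- blue_nut (a joint): Turn, rad, of the nut of the other, otherwise identical mill: blue bar with a white end, ordinary right-hand thread; 0 to 0.12 at the start, grows counterclockwise from above. Not to be turned.
- tub_center (a point): Centre of a closed black tahini tub with a cream label, 112 mm across its lid, 112 mm high, 0.9 kg, standing loose on the counter on the far side of the mills; 56 mm above its underside. Not to be moved.

How it is judged:
By the outcome, as a careful person would: the job done as asked, in the order asked, and still so for the second after the job is handed in, with the robot touching nothing.
It also fails if it takes over 32 s, if anything falls off the work surface, if the arm or the gripper's body presses on something with over 40 N, if the wrist force passes 120 N, or if a joint passes its speed limit or range.

## Working session

There is one attempt and no reset: what is moved stays moved. The work goes in short steps, Python scripts to look and compute and a tool call to move; the robot and the scene stay as the last step left them, time stands still between calls to the robot, and variables do not carry over. Pictures are saved under pics/ and viewed, and the job is handed in when it is done.

Besides the shell and the picture viewer there is one more tool, called after "Emit:" as name(argument=value, ...) on one line, values as JSON. step_arm: Moves the arm, as the interface text tells. Its arguments: {"type":"object","properties":{"moves":{"type":"array","items":{"type":"object","properties":{"offset":{"type":"array","items":{"type":"number"}},"rotation":{"type":"array","items":{"type":"number"}},"jaw":{"type":"number"}}}}},"required":["moves"]}

```bash
mkdir -p pics; python3 - <<'E'
from bench import monitor, eyes
import cv2,numpy as np
s=monitor.sense();print({k:np.round(v,3) for k,v in s.items()})
for n in("scene","top"):
    p=eyes.read_camera(n);cv2.imwrite(f"pics/{n}0.png",p["pixels"][:,:,::-1])
    np.savez(f"{n}0.npz",px=p["pixels"],K=p["mtx"],T=p["cam_to_world"])
    print(n,p["mtx"].round(1).tolist(),p["cam_to_world"].round(3).tolist())
    for q in("red_nut_grip","blue_nut","red_nut","tub_center"):
        print(q,[(np.round(d["point"],3).tolist(),round(d["score"],2)) for d in eyes.mark_of(p,q)] if q!="blue_nut" else [(np.round(d["point"],3).tolist(),round(d["score"],2)) for d in eyes.boxes_of(p,q)])
E
```

```text
{'time_s': np.float64(0.0), 'joint_pos': array([-5.9783e+01,  2.2090e+01,  3.7900e-01, -3.0000e-02, -6.8410e+01,
       -1.4818e+01]), 'joint_vel': array([-0.076, -0.093,  0.071,  0.061,  0.067, -0.059]), 'tau': array([-1.0000e-03, -3.9229e+01,  1.8840e+01,  4.1860e+00, -5.0000e-03,
       -0.0000e+00]), 'ee_pos': array([ 0.166, -0.602,  0.303]), 'tool_rot': array([-1.79996e+02, -1.24000e-01,  1.05388e+02]), 'ft_force': array([ 0.163, -0.048,  0.231]), 'ft_torque': array([-0.01 , -0.011, -0.028]), 'grip_width': np.float64(0.085)}
scene [[394.4, 0.0, 318.8], [0.0, 394.4, 193.4], [0.0, 0.0, 1.0]] [[-0.134, 0.691, -0.71, 1.175], [0.991, 0.103, -0.087, 0.085], [0.013, -0.715, -0.699, 0.73], [0.0, 0.0, 0.0, 1.0]]
red_nut_grip [([0.461, -0.188, 0.196], 0.72)]
blue_nut [([0.578, 0.142, 0.205], 0.81)]Traceback (most recent call last):
  File "<stdin>", line 9, in <module>
ValueError: it knows: red_nut_grip, tub_center
```

View pics/scene0.png

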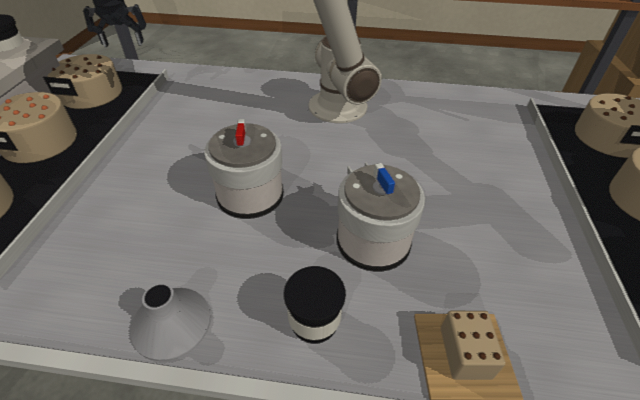

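```bash
python3 - <<'E'
from bench import monitor, eyes
import cv2,numpy as np
for n in("top",):
    p=eyes.read_camera(n);cv2.imwrite(f"pics/{n}0.png",p["pixels"][:,:,::-1])
    np.savez(f"{n}0.npz",px=p["pixels"],K=p["mtx"],T=p["cam_to_world"])
    print(n,p["mtx"].round(1).tolist(),p["cam_to_world"].round(3).tolist())
    for f,q in((eyes.mark_of,"red_nut_grip"),(eyes.mark_of,"tub_center"),(eyes.boxes_of,"red_nut"),(eyes.boxes_of,"blue_nut")):
        print(q,[(np.round(d["point"],3).tolist(),round(d["score"],2)) for d in f(p,q)])
E
```

```text
top [[366.8, 0.0, 313.9], [0.0, 366.8, 202.7], [0.0, 0.0, 1.0]] [[-0.026, -0.996, 0.08, 0.564], [-1.0, 0.027, 0.015, -0.016], [-0.017, -0.079, -0.997, 0.864], [0.0, 0.0, 0.0, 1.0]]
red_nut_grip [([0.464, -0.184, 0.199], 0.81)]
tub_center []
red_nut [([0.46, -0.178, 0.21], 0.97), ([0.565, 0.136, 0.213], 0.56)]
blue_nut [([0.563, 0.137, 0.217], 0.8)]
```

View pics/top0.png

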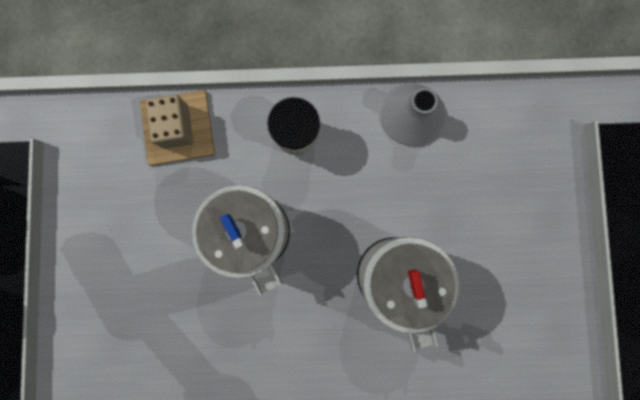

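The top view shows the red nut at about (417,288), with its white end pointing down at (421,304). The spout is at (424,340) and the dots are at (391,304) and (442,291). Clockwise from above leads to the left dot, so that is the loose one. Next I'll measure precisely.

```bash
cat > h.py <<'E'
import numpy as np,cv2
def ray(d,uv,z):
    K,T=d["K"],d["T"];v=T[:3,:3]@np.linalg.solve(K,[uv[0],uv[1],1.]);o=T[:3,3];return o+v*(z-o[2])/v[2]
def proj(d,P):
    K,T=d["K"],d["T"];q=K@(T[:3,:3].T@(np.asarray(P)-T[:3,3]));return q[:2]/q[2]
def cents(d,win,mask):
    x0,y0,x1,y1=win;m=np.zeros(mask.shape,np.uint8);m[y0:y1,x0:x1]=mask[y0:y1,x0:x1]
    n,l,s,c=cv2.connectedComponentsWithStats(m);return [(c[i].round(2).tolist(),int(s[i,4])) for i in range(1,n) if s[i,4]>5]
E
python3 - <<'E'
from h import *
for n,win in(("top",(375,260,455,325)),("scene",(205,115,285,165))):
    d=np.load(n+"0.npz");px=d["px"].astype(int);hsv=cv2.cvtColor(d["px"],cv2.COLOR_RGB2HSV)
    x0,y0,x1,y1=win
    cv2.imwrite(f"pics/{n}crop.png",cv2.resize(d["px"][y0:y1,x0:x1,::-1],None,fx=8,fy=8,interpolation=cv2.INTER_CUBIC))
    w=(px.min(2)>175);r=(px[...,0]>120)&(px[...,1]<80)
    for nm,m,zs in(("white",w,(.17,.216)),("red",r,(.216,.2))):
        for c,a in cents(d,win,m): print(n,nm,c,a,[ray(d,c,z).round(4).tolist() for z in zs])
E
```

```text
top red [417.12, 284.69] 212 [[0.4689, -0.1813, 0.216], [0.4665, -0.1854, 0.2]]
scene red [239.78, 133.19] 145 [[0.491, -0.1763, 0.216], [0.4697, -0.1844, 0.2]]
```

View pics/topcrop.png

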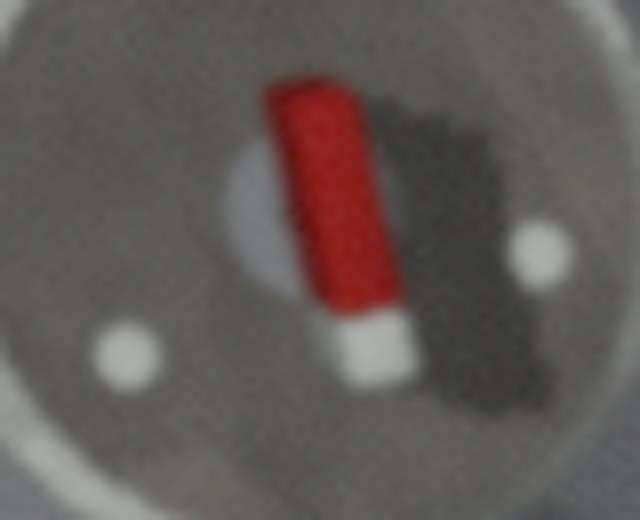

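View pics/scenecrop.png

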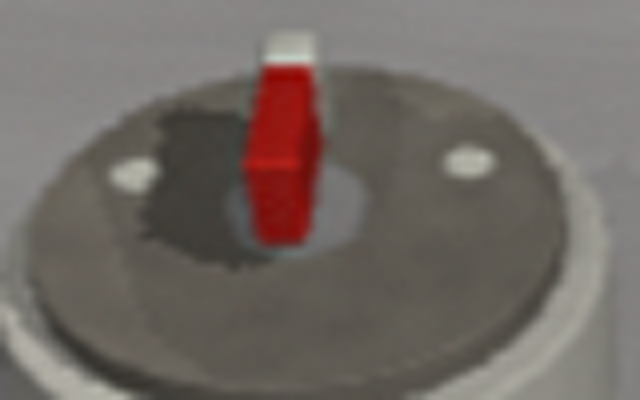

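```bash
python3 - <<'E'
from h import *
dots={}
for n,win in(("top",(380,275,450,320)),("scene",(212,128,275,145))):
    d=np.load(n+"0.npz");px=d["px"].astype(int)
    w=(px.min(2)>135)
    for c,a in cents(d,win,w): print(n,c,a,ray(d,c,.17).round(4).tolist(),ray(d,c,.216).round(4).tolist())
E
cat > fit.py <<'E'
from h import *
from scipy.optimize import least_squares
def barfit(d,axis,zt,phi0,win):
    # silhouette of bar's top face edges: render model, minimise against color image
    px=d["px"].astype(float);x0,y0,x1,y1=win
    obs=np.zeros(px.shape[:2],np.float32)
    red=((px[...,0]-px[...,1])>45)
    def model(cx,cy,phi):
        u=np.array([np.cos(phi),np.sin(phi),0]);v=np.array([-u[1],u[0],0]);c=np.array([cx,cy,0])
        m=np.zeros(px.shape[:2],np.uint8)
        P=[c+u*a+v*b+np.array([0,0,z]) for a in(-.033,.017) for b in(-.008,.008) for z in(zt,zt-.03)]
        q=np.array([proj(d,p) for p in P],np.float32)
        h=cv2.convexHull(q);big=np.zeros((( y1-y0)*8,(x1-x0)*8),np.uint8)
        cv2.fillConvexPoly(big,np.round((h-[x0-.5+.5/8,y0-.5+.5/8])*8).astype(np.int32),255)  # approx pixel centres
        return cv2.resize(big,None,fx=1/8,fy=1/8,interpolation=cv2.INTER_AREA)/255.
    o=cv2.GaussianBlur(np.clip((px[...,0]-px[...,1])/100,0,1),(0,0),.8)[y0:y1,x0:x1]
    f=lambda p:((cv2.GaussianBlur(model(*p),(0,0),1.2)-o)**2).sum()
    from scipy.optimize import minimize
    r=minimize(f,[axis[0],axis[1],phi0],method="Nelder-Mead",options=dict(initial_simplex=[[axis[0],axis[1],phi0],[axis[0]+.004,axis[1],phi0],[axis[0],axis[1]+.004,phi0],[axis[0],axis[1],phi0+.2]]))
    return r.x,r.fun
E
python3 - <<'E'
from fit import *
# white end direction angle phi
for n,win in(("top",(395,255,440,320)),("scene",(225,110,260,155))):
    d=np.load(n+"0.npz")
    for p0 in(-2.9,-3.1,-3.3): print(n,barfit(d,(.462,-.186),.2165,p0,win))
E
```

```text
top [442.14, 291.05] 37 [0.4494, -0.2386, 0.17] [0.457, -0.2238, 0.216]
top [421.23, 303.13] 62 [0.4284, -0.199, 0.17] [0.4374, -0.1869, 0.216]
top [390.41, 304.02] 41 [0.428, -0.1421, 0.17] [0.4371, -0.1338, 0.216]
top [382.0, 317.0] 28 [0.4049, -0.1257, 0.17] [0.4154, -0.1184, 0.216]
scene [214.5, 131.12] 16 [0.4308, -0.2619, 0.17] [0.4919, -0.2334, 0.216]
scene [221.14, 136.36] 14 [0.4488, -0.2397, 0.17] [0.5084, -0.213, 0.216]
scene [263.14, 134.93] 14 [0.4281, -0.1429, 0.17] [0.4895, -0.1242, 0.216]
top (array([ 0.4612558 , -0.18497165, -2.93136284]), np.float64(20.989476874913308))
top (array([ 0.46083404, -0.18527975, -2.93447415]), np.float64(21.327923134022683))
top (array([ 0.46111441, -0.18495037, -2.93181853]), np.float64(20.9076765018294))
scene (array([ 0.46455642, -0.18464149, -2.91940104]), np.float64(7.135742020695928))
scene (array([ 0.46579625, -0.18424597, -2.90500246]), np.float64(7.1354736599467365))
scene (array([ 0.46545381, -0.18436749, -2.92246481]), np.float64(7.082873183837195))
```

The two dots fix the axis at (0.461, -0.186). The spout direction is -167.8° and the bar points at about -168°, so the turn is close to 0. The target direction, dot B, is 127°, so I need to turn clockwise by about 65°. Jaw yaw is 102° at the start and about 37° at the end, which joint 6 can reach.

Emit:
step_arm(moves=[{"offset": [0.02, 0.028, 0], "rotation": [0, 0, -0.03], "jaw": 1}, {"offset": [0.025, 0.035, 0], "rotation": [0, 0, -0.03], "jaw": 1}, {"offset": [0.025, 0.035, 0], "rotation": [0, 0, 0], "jaw": 1}, {"offset": [0.025, 0.035, 0], "rotation": [0, 0, 0], "jaw": 1}, {"offset": [0.025, 0.035, 0], "rotation": [0, 0, 0], "jaw": 1}])

```text
time_s: 0.9
ee_pos: [0.2867, -0.4331, 0.3041]
tool_rot: [180.0, 0.0, 101.9]
ft_force: [0.3, -0.7, -0.9]
grip_width: 0.0853
```

Emit:
step_arm(moves=[{"offset": [0.025, 0.035, 0], "rotation": [0, 0, 0], "jaw": 1}, {"offset": [0.025, 0.035, 0], "rotation": [0, 0, 0], "jaw": 1}, {"offset": [0.025, 0.035, 0], "rotation": [0, 0, 0], "jaw": 1}, {"offset": [0.025, 0.035, 0], "rotation": [0, 0, 0], "jaw": 1}, {"offset": [0.025, 0.035, 0], "rotation": [0, 0, 0], "jaw": 1}])

```text
time_s: 1.4
ee_pos: [0.4117, -0.2579, 0.3043]
tool_rot: [180.0, 0.0, 102.0]
ft_force: [0.7, 0.0, 0.1]
grip_width: 0.0856
```

Emit:
step_arm(moves=[{"offset": [0.025, 0.035, 0], "rotation": [0, 0, 0], "jaw": 1}, {"offset": [0.017, 0.025, 0], "rotation": [0, 0, 0], "jaw": 1}, {"offset": [0.0075, 0.012, 0], "rotation": [0, 0, 0], "jaw": 1}, {"offset": [0, 0, 0], "rotation": [0, 0, 0], "jaw": 1}])

```text
time_s: 1.8
ee_pos: [0.4612, -0.1864, 0.3039]
tool_rot: [180.0, 0.0, 102.1]
ft_force: [-0.2, -0.7, -0.4]
grip_width: 0.0854
```

```bash
cat > snap.py <<'E'
import sys
from bench import monitor, eyes
from h import *
t=sys.argv[1]
for n in("scene","top"):
    p=eyes.read_camera(n);np.savez(f"{n}{t}.npz",px=p["pixels"],K=p["mtx"],T=p["cam_to_world"])
    x0,y0,x1,y1=(190,60,290,170) if n=="scene" else (360,230,470,350)
    c=cv2.resize(p["pixels"][y0:y1,x0:x1,::-1],(600 if n=="scene" else 550,600 if n=="top" else 600),interpolation=cv2.INTER_CUBIC)
    cv2.imwrite(f"pics/{n}{t}.png",c)
s=monitor.sense();print({k:np.round(s[k],4).tolist() for k in("time_s","ee_pos","tool_rot","ft_force","ft_torque","grip_width","joint_pos")})
E
python3 snap.py 1
```

```text
{'time_s': 1.9, 'ee_pos': [0.4601, -0.1878, 0.3039], 'tool_rot': [-179.9732, -0.0048, 101.9631], 'ft_force': [-0.3373, -0.3543, 0.9402], 'ft_torque': [-0.0475, -0.0097, -0.0414], 'grip_width': 0.0853, 'joint_pos': [-3.4461, 9.5255, -17.059, 0.0028, -63.4427, -74.592]}
```

View pics/scene1.png

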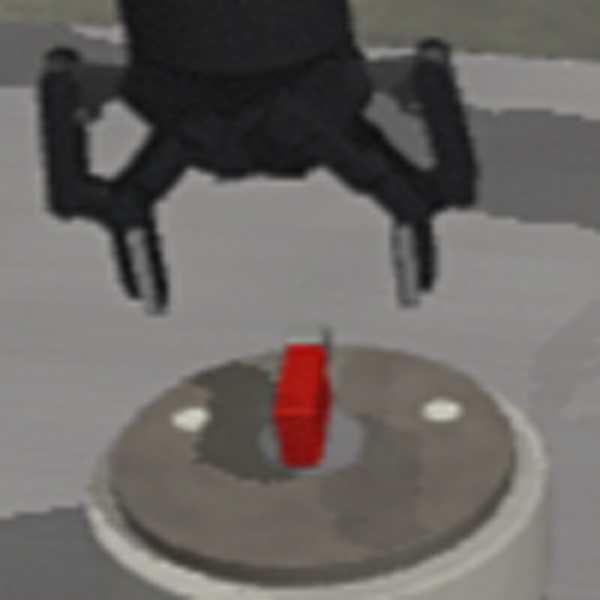

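View pics/top1.png

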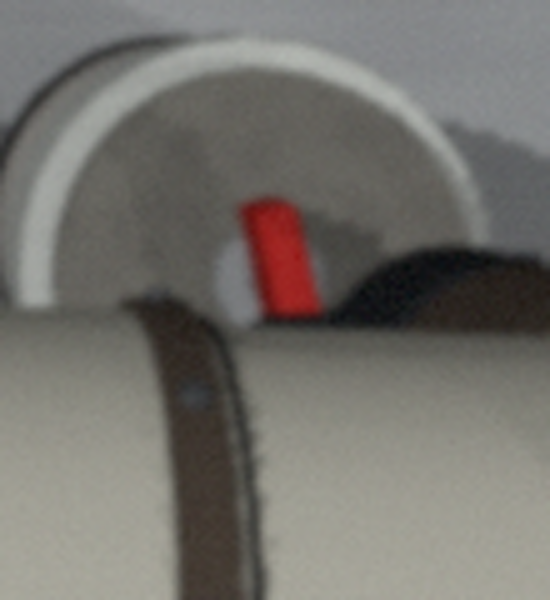

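The jaws straddle the bar and the pads are symmetric about it. I'll bias the yaw about 2° clockwise, so that closing can only nudge the nut in the loosening direction, and then descend.

Emit:
step_arm(moves=[{"offset": [0, 0, -0.015], "rotation": [0, 0, -0.035], "jaw": 1}, {"offset": [0, 0, -0.015], "rotation": [0, 0, 0], "jaw": 1}, {"offset": [0, 0, -0.012], "rotation": [0, 0, 0], "jaw": 1}, {"offset": [0, 0, -0.008], "rotation": [0, 0, 0], "jaw": 1}, {"offset": [0, 0, 0], "rotation": [0, 0, 0], "jaw": 0.5}])

```text
time_s: 2.4
ee_pos: [0.4597, -0.188, 0.2528]
tool_rot: [-179.9, -0.0, 99.9]
ft_force: [0.6, 0.4, 0.6]
grip_width: 0.0734
```

Emit:
step_arm(moves=[{"offset": [0, 0, 0], "rotation": [0, 0, 0], "jaw": 0.5}, {"offset": [0, 0, 0], "rotation": [0, 0, 0], "jaw": 0.35}, {"offset": [0, 0, 0], "rotation": [0, 0, 0], "jaw": 0.35}])

```text
time_s: 2.7
ee_pos: [0.4608, -0.1876, 0.2545]
tool_rot: [179.9, 0.0, 100.0]
ft_force: [0.2, -0.4, 0.1]
grip_width: 0.0307
```

```bash
python3 snap.py 2
```

```text
{'time_s': 2.8, 'ee_pos': [0.4607, -0.1875, 0.2544], 'tool_rot': [179.9465, 0.0154, 99.9688], 'ft_force': [-0.3359, 0.5566, 0.136], 'ft_torque': [0.0833, -0.0305, -0.0399], 'grip_width': 0.0299, 'joint_pos': [-3.4033, 12.1993, -21.3792, 0.0031, -56.3658, -76.6297]}
```

View pics/scene2.png

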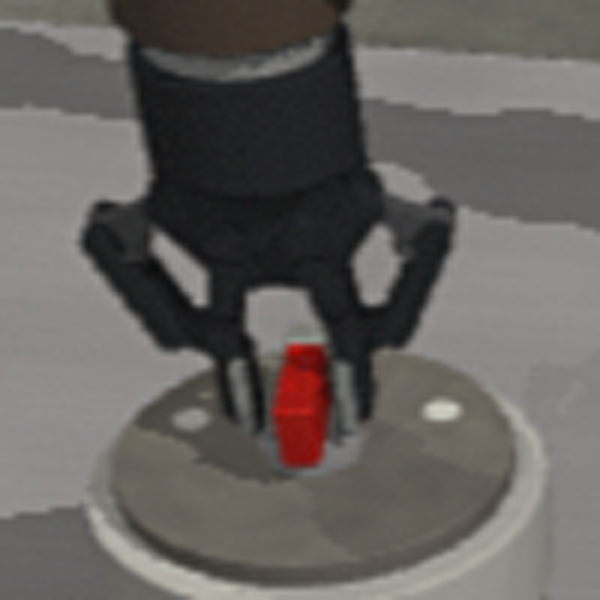

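The pads stand on either side of the bar, but the tool sits about 1.5 mm toward -y. I'll correct that and close.

Emit:
step_arm(moves=[{"offset": [0.001, 0.0017, 0], "rotation": [0, 0, 0], "jaw": 0.3}, {"offset": [0, 0, 0], "rotation": [0, 0, 0], "jaw": 0}, {"offset": [0, 0, 0], "rotation": [0, 0, 0], "jaw": 0}, {"offset": [0, 0, 0], "rotation": [0, 0, 0], "jaw": 0}])

```text
time_s: 3.2
ee_pos: [0.4616, -0.1853, 0.2543]
tool_rot: [180.0, -0.0, 100.0]
ft_force: [-1.2, 4.5, 3.9]
grip_width: 0.0154
```

```bash
python3 snap.py 3
```

```text
{'time_s': 3.3, 'ee_pos': [0.4616, -0.1854, 0.2543], 'tool_rot': [179.9599, -0.0283, 99.9776], 'ft_force': [-1.2979, 5.1305, 4.2643], 'ft_torque': [1.6256, 0.2957, 0.0802], 'grip_width': 0.015, 'joint_pos': [-3.159, 12.2274, -21.3411, -0.044, -56.3988, -76.8391]}
```

View pics/scene3.png

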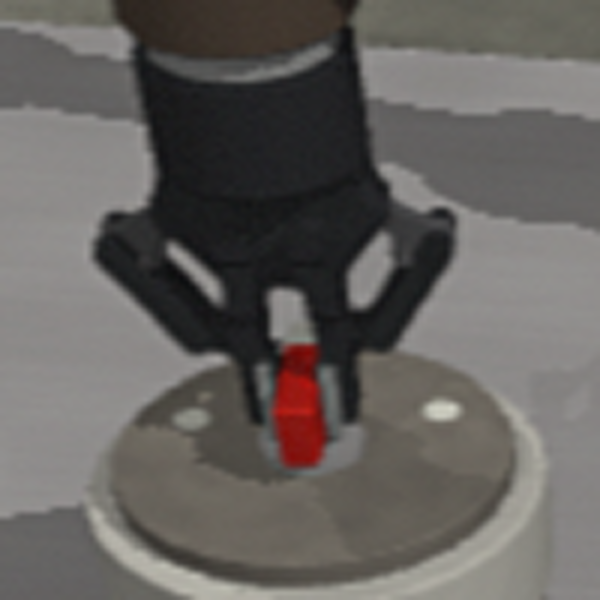

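Gripped with the bar between both pads: width 15 mm, small side load. Now I'll turn clockwise, lifting with the thread.

Emit:
step_arm(moves=[{"offset": [0, 0.0005, 0.0001], "rotation": [0, 0, -0.05], "jaw": 0}, {"offset": [0, 0, 0.0001], "rotation": [0, 0, -0.07], "jaw": 0}, {"offset": [0, 0, 0.0001], "rotation": [0, 0, -0.07], "jaw": 0}, {"offset": [0, 0, 0.0001], "rotation": [0, 0, -0.07], "jaw": 0}])

```text
time_s: 3.7
ee_pos: [0.4617, -0.1854, 0.2547]
tool_rot: [180.0, 0.0, 84.9]
ft_force: [-1.0, 2.5, 4.0]
grip_width: 0.0152
```

```bash
python3 snap.py 4
```

```text
{'time_s': 3.8, 'ee_pos': [0.4616, -0.1854, 0.2547], 'tool_rot': [179.9702, 0.0204, 85.0693], 'ft_force': [-0.9137, 2.8445, 3.9264], 'ft_torque': [0.6327, 0.262, -0.0863], 'grip_width': 0.0153, 'joint_pos': [-3.1387, 12.1998, -21.34, 0.0256, -56.431, -91.8061]}
```

View pics/scene4.png

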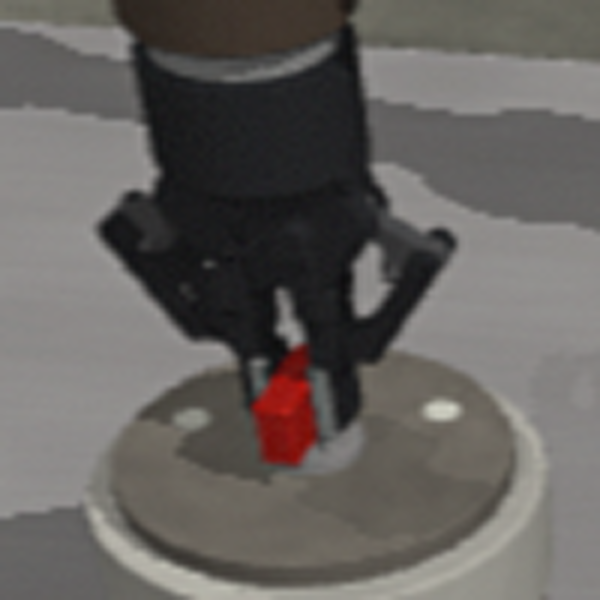

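The nut is following. The near (red) end swings left, so the white end goes right toward dot B, which is clockwise from above. About 0.836 rad remains.

Emit:
step_arm(moves=[{"offset": [0, 0, 0.0002], "rotation": [0, 0, -0.1], "jaw": 0}, {"offset": [0, 0, 0.0002], "rotation": [0, 0, -0.1], "jaw": 0}, {"offset": [0, 0, 0.0001], "rotation": [0, 0, -0.1], "jaw": 0}, {"offset": [0, 0, 0.0002], "rotation": [0, 0, -0.1], "jaw": 0}, {"offset": [0, 0, 0.0001], "rotation": [0, 0, -0.1], "jaw": 0}])

```text
time_s: 4.3
ee_pos: [0.4615, -0.1857, 0.2554]
tool_rot: [180.0, 0.1, 56.3]
ft_force: [-0.6, 0.9, 3.9]
grip_width: 0.0151
```

Emit:
step_arm(moves=[{"offset": [0, 0, 0.0002], "rotation": [0, 0, -0.1], "jaw": 0}, {"offset": [0, 0, 0.0002], "rotation": [0, 0, -0.1], "jaw": 0}, {"offset": [0, 0, 0.0001], "rotation": [0, 0, -0.1], "jaw": 0}, {"offset": [0, 0, 0.0001], "rotation": [0, 0, -0.036], "jaw": 0}, {"offset": [0, 0, 0], "rotation": [0, 0, 0], "jaw": 0}])

```text
time_s: 4.8
ee_pos: [0.4613, -0.1859, 0.256]
tool_rot: [180.0, 0.1, 37.3]
ft_force: [-1.7, 0.6, 3.9]
grip_width: 0.0151
```

```bash
python3 snap.py 5
```

```text
{'time_s': 4.9, 'ee_pos': [0.4613, -0.1858, 0.256], 'tool_rot': [179.9669, 0.0526, 37.2486], 'ft_force': [-1.9079, -0.5721, 4.0412], 'ft_torque': [-0.3975, 0.5854, 0.0836], 'grip_width': 0.015, 'joint_pos': [-3.1725, 12.1207, -21.2449, 0.071, -56.653, -139.6178]}
```

View pics/scene5.png

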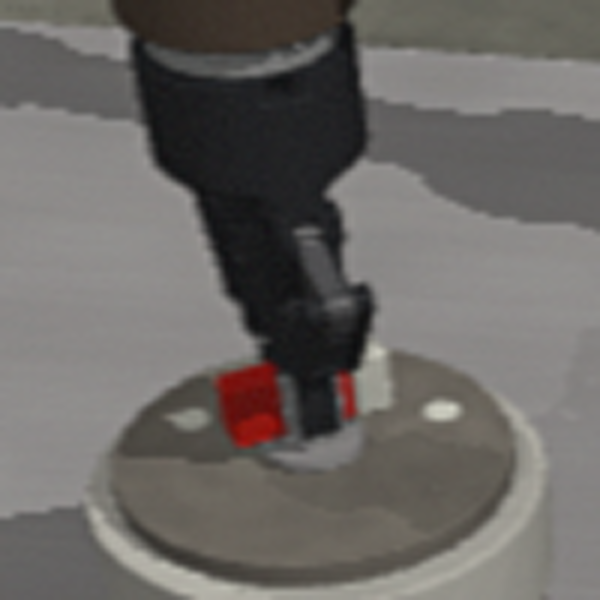

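The gripper yaw is 37.2°, which should match the dot. I'll release, lift straight up, back away and look.

Emit:
step_arm(moves=[{"offset": [0, 0, 0], "rotation": [0, 0, 0], "jaw": 0.5}, {"offset": [0, 0, 0], "rotation": [0, 0, 0], "jaw": 0.7}, {"offset": [0, 0, 0], "rotation": [0, 0, 0], "jaw": 0.7}, {"offset": [0, 0, 0.03], "rotation": [0, 0, 0], "jaw": 0.7}, {"offset": [0, 0, 0.04], "rotation": [0, 0, 0], "jaw": 0.7}])

```text
time_s: 5.4
ee_pos: [0.4606, -0.185, 0.3243]
tool_rot: [-179.7, 0.2, 37.2]
ft_force: [1.2, -0.4, 0.7]
grip_width: 0.0597
```

Emit:
step_arm(moves=[{"offset": [-0.015, -0.04, 0], "rotation": [0, 0, 0], "jaw": 0.7}, {"offset": [-0.015, -0.04, 0], "rotation": [0, 0, 0], "jaw": 0.7}, {"offset": [-0.015, -0.04, 0], "rotation": [0, 0, 0], "jaw": 0.7}, {"offset": [-0.015, -0.04, 0], "rotation": [0, 0, 0], "jaw": 0.7}, {"offset": [-0.015, -0.04, 0], "rotation": [0, 0, 0], "jaw": 0.7}])

```text
time_s: 5.9
ee_pos: [0.3858, -0.3867, 0.3255]
tool_rot: [180.0, -0.0, 37.2]
ft_force: [1.3, 0.2, 0.2]
grip_width: 0.0599
```

Emit:
step_arm(moves=[{"offset": [-0.02, -0.04, 0], "rotation": [0, 0, 0], "jaw": 0.7}, {"offset": [-0.02, -0.04, 0], "rotation": [0, 0, 0], "jaw": 0.7}, {"offset": [-0.02, -0.03, 0], "rotation": [0, 0, 0], "jaw": 0.7}, {"offset": [0, 0, 0], "rotation": [0, 0, 0], "jaw": 0.7}])

```text
time_s: 6.3
ee_pos: [0.3243, -0.4982, 0.3245]
tool_rot: [-179.9, 0.0, 36.9]
ft_force: [-0.6, 0.5, -0.3]
grip_width: 0.0599
```

```bash
python3 snap.py 6;  python3 - <<'E'
from fit import *
for n,win in(("top",(380,255,450,325)),("scene",(212,110,275,155))):
    d=np.load(n+"6.npz")
    for p0 in(-3.9,-4.1): print(n,barfit(d,(.462,-.186),.218,p0,win))
a=np.load("top0.npz")["px"];b=np.load("top6.npz")["px"]
print("blue/tub region diff",np.abs(a[180:280,190:292].astype(int)-b[180:280,190:292]).mean(),np.abs(a[95:155,262:325].astype(int)-b[95:155,262:325]).mean())
cv2.imwrite("pics/top6full.png",b[:,:,::-1])
E
```

```text
{'time_s': 6.4, 'ee_pos': [0.326, -0.4958, 0.3249], 'tool_rot': [-179.9331, -0.0118, 37.0619], 'ft_force': [0.3431, 0.3663, -0.5589], 'ft_torque': [0.0133, 0.0376, 0.0253], 'grip_width': 0.0596, 'joint_pos': [-41.0604, 18.1994, -2.221, -0.027, -69.6425, -101.8683]}
top (array([ 0.46135918, -0.18430452, -4.08377753]), np.float64(22.957850790755696))
top (array([ 0.46099464, -0.18428404, -4.06725804]), np.float64(22.68440795802067))
scene (array([ 0.46504983, -0.18274122, -4.08607544]), np.float64(13.913641946741576))
scene (array([ 0.46554096, -0.18313324, -4.06937025]), np.float64(13.937064309176018))
blue/tub region diff 7.322875816993464 3.029717813051146
```

View pics/top6.png

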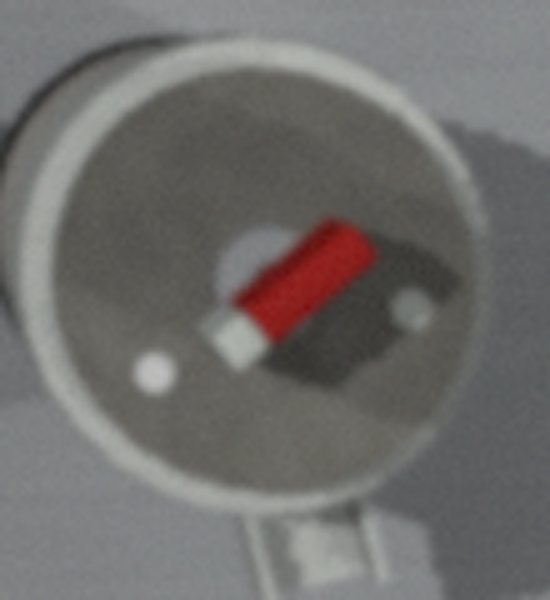

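View pics/top6full.png

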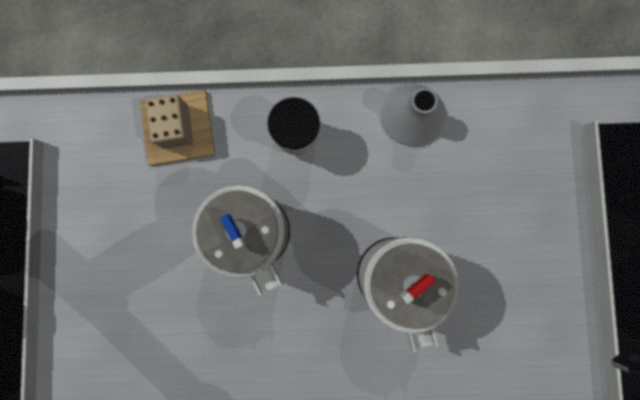

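The top view shows the white end pointing at the left (loose) dot at (391,304). The fitted bar angle is -4.067 to -4.086 rad, against -4.06 to -4.07 for the dot. The blue nut and the tub look as they did before.

```bash
python3 -c "
from bench import workorder
print(workorder.job_done())"
```

```text
the job is handed in; nothing more can be done
None
```

I gripped the red nut with the jaws set about 2° clockwise, so closing could only loosen it. I turned it clockwise by about 63° with the arm (about 65° in all), let the gripper rise with the thread, released it, backed away and handed the job in at about 6.4 s.

- **Nut position:** In the last pictures the white end points at the loose-side dot. The fitted bar angle is -4.07 to -4.09 rad against about -4.06 for the dot, so it is within roughly 1.5°. The spread comes from two different starting guesses for the fit. The gripper yaw at release, 37.2°, agreed with the dot direction to about 0.2°.
- **Forces:** The force readings I saw at the end of each move and picture stayed below about 7 N.
- **Other objects:** The blue nut and the tahini tub look unmoved in the top view. The before/after pixel difference around the blue mill (7.3) was larger than around the tub (3.0). I put that down to the arm's changed shadow and did not measure the blue nut's angle separately.

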